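Load the leathercraft tray and slide it into the tray dock

ROBOT

A 6-joint arm with a two-finger parallel gripper is mounted at the origin on the work surface. World frame = base frame: x ahead of the robot, y to its left, z up, the work surface at z = 0. Lengths are in m, angles in degrees, forces in N, time in s.
With the tool pointing down it reaches from about 0.35 to 0.875 m from the base axis. Payload 4.2 kg.
Tool frame: the origin (TCP) lies at the very end of the fingers, on their centre line; the grasp point (between the pads) lies 19 mm behind it (r.grip_point_offset is the distance from the TCP to the grasp point, in m); z points along the fingers, y is the line along which they close (so a half turn about z gives the same grasp; the last joint's range is limited). The gripper opens to 87 mm and grips with 3 to 60 N. Pads are 19 mm wide; open, the fingers measure 117 mm over their backs; the gripper's body (75 mm by 190 mm) begins 51 mm behind the grasp point.
Start: joints at [-55.6, 22.042, 0.453, 0, -68.411, -14.817], TCP at [0.21, -0.589, 0.223] pointing down, gripper open.
Joint ranges: [-179.83, 179.83], [-69.29, 118.12], [-61.27, 80.66], [-181.25, 117.63], [-171.15, -9.14], [-177.46, 177.46]. Speed limits (degrees/s): [159.86, 159.86, 180, 180, 180, 180].

INTERFACE

Orientations are given as a 3x3 rotation matrix whose columns are the frame's x, y, z axes.
In Python, from station import r, cams gives the robot as it stands. The module is installed in compiled form; this text tells all that it offers.
- The arm moves only by the shell command python3 -m handwheel 'ROWS'. ROWS is JSON, a list that holds one entry, the list of rows, each a list of 7 numbers: the turn, a rotation vector about the tool's x, y, z in units of 6 degrees (1.0 is 6 degrees), then the shift along the tool's x, y, z in m, then the finger opening in m, from 0 to 0.087. In form: [[[ax, ay, az, x, y, z, jaw], ...]]. A call has 1 to 12 rows; each row shifts and turns the commanded pose from where the row before left it, along the tool's axes as they then stand; what a row does not reach is not made up. A row lasts 1/10 s, in which the tool goes at most 50 mm and 8.59 degrees, less where a joint would pass 70% of its speed; a pose out of reach is approached as far as the arm can. A call with a gripper value outside its range is refused whole. The fingers move at their own pace and stop on an object; the grip force is fixed at half the most. Time passes only in rows, so rows that do not move let the fingers close. It gives the time, the measured TCP pose, the force, the opening and the grip force at its end, in the units of the state.
- r.sense(): the state, without advancing time (a new reading comes with each control period).
- cams.capture(name): name is "scene" or "side" or "wrist"; returns the picture (400x640x3 uint8, red, green, blue); there is no depth.
- cams.get_calibration(name): a dict with "camera_matrix" (3x3 intrinsics, pixels), "k1" (the pictures are not rectified: a ray, as slopes to the right and down, at radius r is drawn at 1 + k1 r^2 times it, then the intrinsics apply), "rvec" (rotation vector, rad) and "tvec" (3), from world to camera coordinates, as OpenCV has them; the wrist camera has in their place "T_tool_cam" (4x4, takes a point from camera to tool coordinates, whose origin is the TCP and whose axes are the flange's). Camera axes: x right, y down, z forward; pixel columns grow to the right and rows downward; lengths in m; the calibration is good to about 2 mm. A picture is of the moment at which its call begins: read the wrist's pose just before it. get_calibration takes no time and is no camera call.
- r.finish_job(): hands the job in; it is judged then, once.
The state is a dict: "time_s": time; "joints": joint angles; "joint_velocities": joint speeds; "effort": joint torques, N m; "tcp_pos": TCP position; "ee_rot": TCP orientation; "wrist_force": force on the tool from outside, world axes, zero at the start; "moment": the same for the moment, N m; "gripper_width": opening from 0.0 (shut) to 1.0 (fully open); "gripper_force": force on a finger pad.
Only numpy, scipy, OpenCV 4.12 (cv2) and the standard library are available. Lean on these libraries where they do the work, as an engineer would, in place of code of your own. Each camera call takes 0.05 s, during which the arm holds its last target. There are 200 camera calls.

TASK

Clear up the leather-dyeing table: stand the low round lidded tin upright in the empty half of the loose aluminium tray that stands in front of the dock and let go of it. Then take that tray by its handle and, keeping it level so that nothing tips, slide it under the lips of the free bay of the grey two-bay dock until it is fully home against the back, and let go. Leave the other tray and the rest of the things on the table where they are.

Things in the scene. Friction and masses are not known exactly. Their poses are not given: they have to be found in the camera images.
- tray: Loose aluminium tray, 130 (its x) by 190 (y) mm, walls 42 mm high, 3 mm thick, floor 3 mm; about 0.35 kg. Origin: centre of underside. A middle wall along its x at y = 0 (8 mm thick, 33 mm high) with a wooden handle on it makes two halves, each 124 by 88 mm inside: the +y half (centre y = +50 mm) holds the stamp block, the -y half (centre y = -50 mm) is empty. Starts on the table before the dock
- tray_handle (a point): Centre of the top edge of the tray's handle, 87 mm above the tray's underside. The handle is an upright wooden board along the tray's x: 70 mm long (x), 12 mm thick (y), standing free above the middle wall from 33 to 87 mm height. Grip it from above across its thickness, along the tray's y; axes as the tray's
- tin: The low round lidded steel tin to be put away: 49 mm diameter, 36 mm high, about 0.11 kg, standing on the table to one side of the tray (its place is swapped with the jar's and the pot's). Origin: centre of its underside, z up its axis
- stamp_block: Dark wooden block with small upright steel stamps, 90 (x) by 60 (y) by 36 mm overall, standing loose in the +y half of the tray; it rides along. Origin: centre of its underside
- dock: Fixed grey dock, 430 mm wide (y), 52 mm high; two bays centred at its y = +105 and -105 mm, open to -x and above. Each is 200 mm wide between 10 mm rails from x = -60 to +65 mm (back stop), topped by lips overhanging 10 mm, underside 47 mm up: trays only slide in along +x, on the table (no floor). Thin fins, flared outward on the outer rails, reach x = -90 mm. Origin: centre, on the table
- bay_liner: Sheet of brown kraft paper, flat on the table, 118 (x) by 192 (y) mm, lying in the free bay (left or right one, it varies); it is too thin to be felt. Origin: its centre, on the table, which is exactly where the tray's origin lies when the tray is fully home and centred; axes as the dock's: the tray enters along +x
- parked_tray: Another such tray of the same size, with the same handle, filled with stamps and tins, standing in the other bay. To be left alone. Origin: centre of its underside
- jar: Amber glass jar with dark lid, 48 mm diameter, 75 mm tall. To be left alone. Origin: centre of its underside
- stamp_pot: Open steel pot full of upright steel stamps, 60 mm diameter, about 70 mm tall with the stamps. To be left alone. Origin: centre of its underside
- mallet: Wooden-headed mallet, 260 mm long, 26 mm high, lying on the table at the left. To be left alone. Origin: its middle, on the underside
- glue: White plastic bottle, 60 mm diameter, 140 mm tall, at the left. To be left alone. Origin: centre of its underside
There are look-alikes about, which are no part of the job. What is shaped like the stamp_block but purple is not meant.

How it is judged:
By the outcome, as a careful person would: the job done as asked, in the order asked, and still so for the second after the job is handed in, with the robot touching nothing.
It also fails if it takes over 59 s, if anything falls off the work surface, if the arm or the gripper's body presses on something with over 40 N, if the wrist force passes 120 N, or if a joint passes its speed limit or range.

## Working session

There is one attempt and no reset: what is moved stays moved. The work goes in short steps, Python scripts to look and compute and a shell command to move; the robot and the scene stay as the last step left them, time stands still between calls to the robot, and variables do not carry over. Pictures are saved under pics/ and viewed, at most 10 in all, crops included, and the job is handed in when it is done.

```bash
mkdir -p pics
cat > h.py <<'E'
import numpy as np, cv2
from station import r, cams
from scipy.spatial.transform import Rotation as R
def cam(name):
    c=cams.get_calibration(name); K=np.array(c['camera_matrix'],float)
    if name=='wrist':
        s=r.sense(); T=np.eye(4); T[:3,:3]=s['ee_rot']; T[:3,3]=s['tcp_pos']
        M=T@np.array(c['T_tool_cam'])
    else:
        M=np.eye(4); A=cv2.Rodrigues(np.array(c['rvec'],float))[0]
        M[:3,:3]=A.T; M[:3,3]=-A.T@np.ravel(c['tvec'])
    return K,c['k1'],M
def ray(C,uv):
    K,k1,M=C
    d=np.array([(uv[0]-K[0,2])/K[0,0],(uv[1]-K[1,2])/K[1,1]]); u=d.copy()
    for _ in range(20): u=d/(1+k1*(u@u))
    return M[:3,3],M[:3,:3]@np.array([u[0],u[1],1])
def onz(C,uv,z):
    o,d=ray(C,uv); return o+d*(z-o[2])/d[2]
def proj(C,p):
    K,k1,M=C; q=M[:3,:3].T@(np.array(p)-M[:3,3]); u=q[:2]/q[2]; u=u*(1+k1*(u@u)); return K[0,0]*u[0]+K[0,2],K[1,1]*u[1]+K[1,2]
def snap(name,fn):
    im=cams.capture(name); cv2.imwrite('pics/'+fn,im[:,:,::-1]); return im
E
python3 - <<'E'
from h import *
np.set_printoptions(precision=3,suppress=True)
a=cams.capture('scene');b=cams.capture('side')
cv2.imwrite('pics/scene0.png',a[:,:,::-1]);cv2.imwrite('pics/side0.png',b[:,:,::-1])
for n in('scene','side','wrist'): K,k,M=cam(n);print(n,K[0,0],k,M)
s=r.sense();print(s['time_s'],np.array(s['ee_rot']))
E
```

```text
scene 404.68665012076684 -0.07794020519493328 [[-0.043  0.803 -0.594  1.097]
 [ 0.999  0.042 -0.014  0.053]
 [ 0.014 -0.594 -0.804  0.907]
 [ 0.     0.     0.     1.   ]]
side 398.1090550696828 -0.07431297870661752 [[-0.941 -0.183  0.284  0.213]
 [-0.337  0.551 -0.763  0.822]
 [-0.016 -0.814 -0.58   0.667]
 [ 0.     0.     0.     1.   ]]
wrist 292.82036005530034 0.006567923780219673 [[-0.335  0.903  0.27   0.134]
 [ 0.942  0.321  0.097 -0.615]
 [ 0.001  0.287 -0.958  0.384]
 [ 0.     0.     0.     1.   ]]
0.1 [[-0.942 -0.335 -0.001]
 [-0.335  0.942  0.002]
 [ 0.     0.002 -1.   ]]
```

View pics/scene0.png

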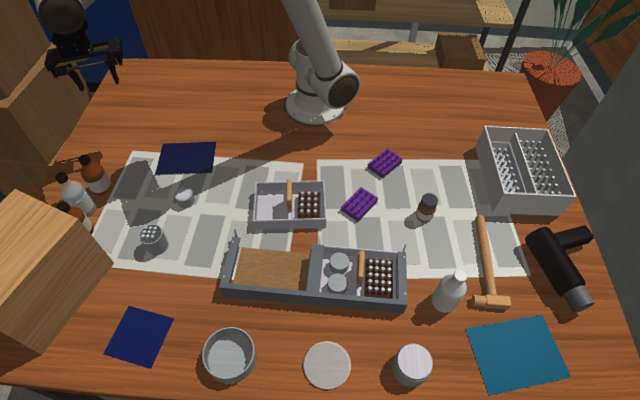

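View pics/side0.png

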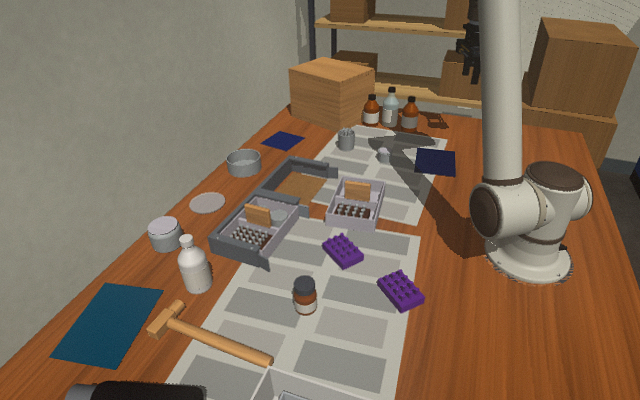

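Scene view: a small low round tin at (184,197); the loose tray at (288,206), with the stamp block in its right half; the free bay with brown paper at (271,270). The other round things are the stamp pot (152,237), the jar (428,207), the big tins (228,355) and (413,365), and the tins in the parked tray (340,262) and (338,282). Only (184,197) is low, about 49 mm wide and beside the tray. I'll confirm that in a crop.

Run:
```python
from h import *
a=cv2.imread('pics/scene0.png'); b=cv2.imread('pics/side0.png')
c=cv2.resize(a[165:315,125:335],None,fx=3.8,fy=3.8,interpolation=cv2.INTER_CUBIC)[:570]
cv2.imwrite('pics/c1.png',c)
d=cv2.resize(b[120:230,250:410],None,fx=5,fy=5,interpolation=cv2.INTER_CUBIC)
cv2.imwrite('pics/c2.png',d)
```

```text
(no output)
```

View pics/c1.png

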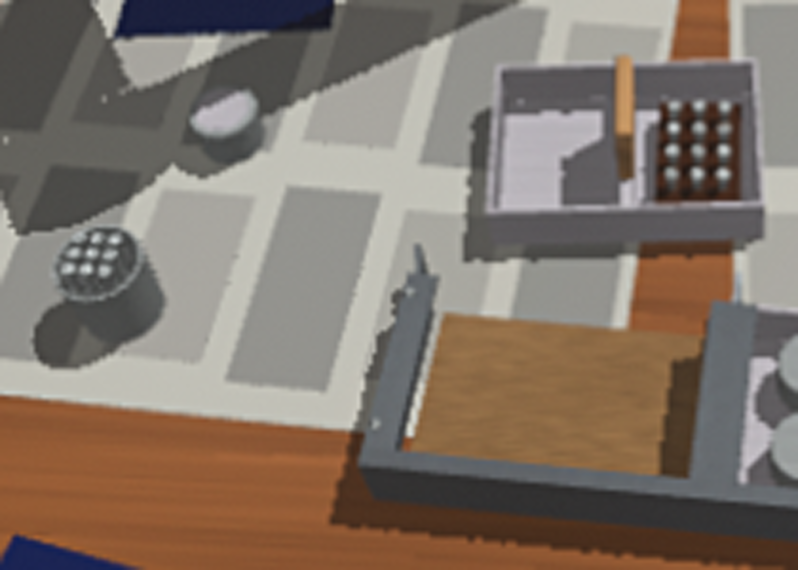

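View pics/c2.png

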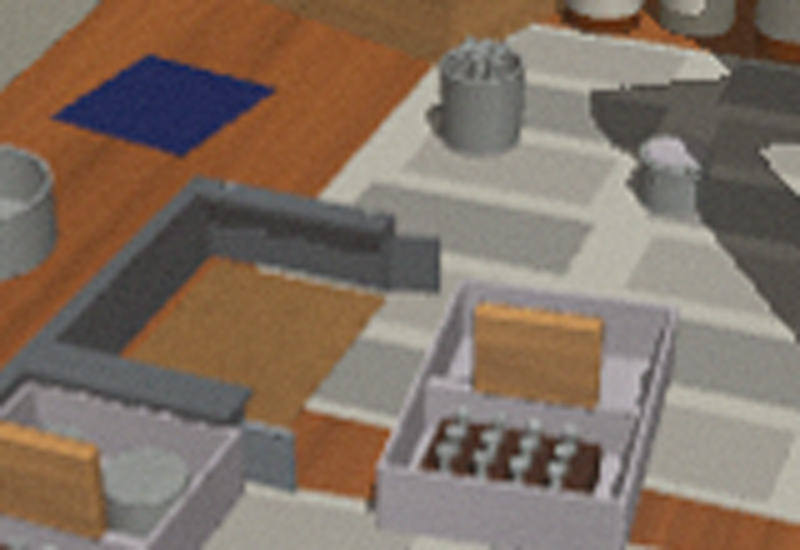

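Run:
```python
from h import *
np.set_printoptions(precision=4,suppress=True)
S=cam('scene');D=cam('side')
f1=lambda p:(125+(p[0]+.5)/3.8-.5,165+(p[1]+.5)/3.8-.5); f2=lambda p:(250+p[0]/5,120+p[1]/5)
def two(a,b):
    o1,d1=ray(S,a);o2,d2=ray(D,b)
    A=np.stack([d1,-d2],1);t=np.linalg.lstsq(A,o2-o1,rcond=None)[0]
    p,q=o1+t[0]*d1,o2+t[1]*d2;return (p+q)/2,np.linalg.norm(p-q)
print('tin scene/side at .036',onz(S,f1((225,113)),.036),onz(D,f2((668,156)),.036),two(f1((225,113)),f2((668,156))))
print('tin width',onz(S,f1((190,113)),.036)-onz(S,f1((260,113)),.036))
for p in[(500,67),(757,62),(762,205),(488,210)]:print('tray',onz(S,f1(p),.042))
for p in[(677,310),(380,462),(465,283)]:print('tray side',onz(D,f2(p),.042))
for p in[(440,313),(410,450)]:print('liner S',onz(S,f1(p),0))
for p in[(385,297),(302,410),(210,257),(125,357)]:print('liner D',onz(D,f2(p),0))
for p in[(362,465)]:print('dock bl',onz(S,f1(p),.052))
print('dock left-front',onz(S,f1((437,275)),.052),onz(S,f1((410,275)),.052),onz(S,f1((715,303)),.052))
print('dock back right', onz(S,(406,307-4),.052),onz(S,(362/3.8+125,465/3.8+165),.052))
```

```text
tin scene/side at .036 [ 0.4378 -0.338   0.036 ] [ 0.4374 -0.3286  0.036 ] (array([ 0.4378, -0.3378,  0.0329]), np.float64(0.004256898987591486))
tin width [ 0.0026 -0.051   0.    ]
tray [ 0.3898 -0.1441  0.042 ]
tray [0.3751 0.0428 0.042 ]
tray [0.5017 0.0511 0.042 ]
tray [ 0.5156 -0.1349  0.042 ]
tray side [ 0.3885 -0.1383  0.042 ]
tray side [0.5018 0.052  0.042 ]
tray side [ 0.5134 -0.1278  0.042 ]
liner S [ 0.5735 -0.1648  0.    ]
liner S [ 0.6759 -0.1682  0.    ]
liner D [ 0.5758 -0.1604  0.    ]
liner D [ 0.5805 -0.0319  0.    ]
liner D [ 0.6992 -0.1703  0.    ]
liner D [ 0.7012 -0.0489  0.    ]
dock bl [ 0.7115 -0.1828  0.052 ]
dock left-front [ 0.5752 -0.1588  0.052 ] [ 0.5761 -0.1764  0.052 ] [0.5868 0.0236 0.052 ]
dock back right [0.7296 0.2412 0.052 ] [ 0.7123 -0.1818  0.052 ]
```

Crop c1 shows the one low lidded round tin at (225,113), full frame (184,195). It measures 51 mm wide with its top at about 33–36 mm, so it is the tin. The block in the loose tray is dark brown, not purple. I'll go above the tin.

```bash
python3 -m handwheel '[[[0,0,0,-0.03,0.0164,0.007,0.087],[0,0,0,-0.03,0.0164,0.007,0.087],[0,0,0,-0.03,0.0164,0.007,0.087],[0,0,0,-0.03,0.0164,0.007,0.087],[0,0,0,-0.03,0.0164,0.007,0.087],[0,0,0,-0.03,0.0164,0.007,0.087],[0,0,0,-0.03,0.0164,0.007,0.087],[0,0,0,-0.03,0.0164,0.007,0.087],[0,0,0,-0.03,0.0164,0.007,0.087],[0,0,0,-0.03,0.0164,0.007,0.087],[0,0,0,0,0,0,0.087],[0,0,0,0,0,0,0.087]]]'
python3 - <<'E'
from h import *
C=cam('wrist');im=snap('wrist','w1.png');print(r.sense()['joints'], proj(C,(.438,-.334,.036)))
E
```

```text
time_s: 1.3
tcp_pos: [0.4373, -0.3331, 0.1521]
ee_rot: [[-0.942, -0.337, -0.001], [-0.337, 0.942, 0.0], [0.001, 0.001, -1.0]]
wrist_force: [-0.7, 0.1, -0.2]
gripper_width: 1.005
gripper_force: 0.0
[-2.04756233e+01  1.83656298e+01 -1.59710802e+01  4.42233981e-03
 -5.57057586e+01 -4.99229507e+01] (np.float64(320.1037673721222), np.float64(193.57966320994677))
```

View pics/w1.png

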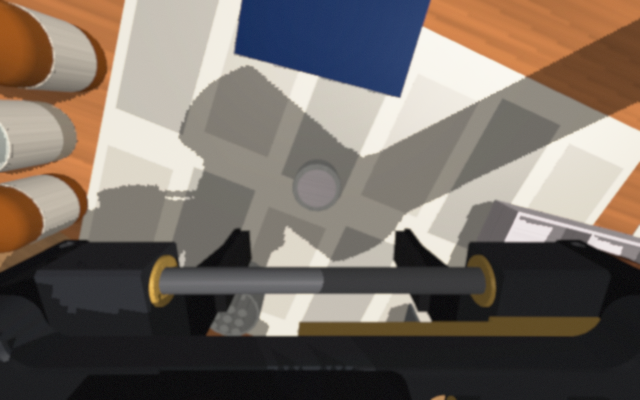

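Wrist view: the tin's lid is at (317,184) between the fingers, and the stamp pot at (235,315). I'll convert to a position.

Run:
```python
from h import *
C=cam('wrist');im=cv2.imread('pics/w1.png')
print(im[186,317],im[186,300],im[170,317])
g=cv2.medianBlur(cv2.cvtColor(im,6),3)[140:230,265:370]
c=cv2.HoughCircles(g,cv2.HOUGH_GRADIENT,1,10,param1=80,param2=12,minRadius=17,maxRadius=30);print(c[0][:4]+[265,140,0])
s=r.sense();Rm=np.array(s['ee_rot'])
for uv in[(317,184),(317,187),c[0][0][:2]+[265,140]]:
    p=onz(C,uv,.036);print(uv,p,'tool delta',Rm.T@(p-s['tcp_pos']))
print(onz(C,(317-23,185),.036)-onz(C,(317+23,185),.036))
```

```text
[133 132 140] [136 136 144] [129 129 136]
[[316.5        186.5         24.60000038]]
(317, 184) [ 0.42958458 -0.34077109  0.036     ] tool delta [ 0.00919878 -0.00420762  0.11636053]
(317, 187) [ 0.43245939 -0.33976313  0.036     ] tool delta [ 0.00615242 -0.00422263  0.11635867]
[316.5 186.5] [ 0.4321443  -0.34039553  0.036     ] tool delta [ 0.00666143 -0.00471266  0.11635877]
[ 0.01517978 -0.04262021  0.        ]
```

```bash
python3 -m handwheel '[[[0,0,0,0.005,-0.004,0.03,0.087],[0,0,0,0,0,0.03,0.087],[0,0,0,0,0,0.03,0.087],[0,0,0,0,0,0.03,0.087],[0,0,0,0,0,0.021,0.087],[0,0,0,0,0,0,0.087],[0,0,0,0,0,0,0.04],[0,0,0,0,0,0,0.04],[0,0,0,0,0,0,0.04],[0,0,0,0,0,0,0.04],[0,0,0,0,0,0,0.04],[0,0,0,0,0,0,0.04]]]'
```

```text
time_s: 2.55
tcp_pos: [0.4341, -0.3393, 0.012]
ee_rot: [[-0.942, -0.335, 0.001], [-0.335, 0.942, -0.0], [-0.001, -0.001, -1.0]]
wrist_force: [-0.1, 0.5, 2.0]
gripper_width: 0.551
gripper_force: 30.0
```

```bash
python3 -m handwheel '[[[0,0,0,0,0,-0.03,0.04],[0,0,0,0,0,-0.04,0.04],[0,0,0,0,0,-0.04,0.04],[0,0,0,-0.015,0.03,-0.02,0.04],[0,0,0,-0.016,0.038,0,0.04],[0,0,0,-0.016,0.038,0,0.04],[0,0,0,-0.016,0.038,0,0.04],[0,0,0,-0.016,0.038,0,0.04],[0,0,0,-0.016,0.038,0,0.04],[0,0,-1.2,0,0,0,0.04],[0,0,-1.25,0,0,0,0.04],[0,0,-1.25,0,0,0,0.04]]]'
python3 -m handwheel '[[[0,0,-1.25,0,0,0,0.04],[0,0,-1.25,0,0,0,0.04],[0,0,-1.25,0,0,0,0.04],[0,0,-1.25,0,0,0,0.04],[0,0,-1.25,0,0,0,0.04],[0,0,-1.25,0,0,0,0.04],[0,0,-1.25,0,0,0,0.04],[0,0,0,0,0,0,0.04],[0,0,0,0,0,0,0.04]]]'
python3 - <<'E'
from h import *
C=cam('wrist');im=snap('wrist','w2.png')
S=cam('scene');a=snap('scene','s2.png')
E
```

```text
time_s: 3.75
tcp_pos: [0.4493, -0.0994, 0.1415]
ee_rot: [[-0.741, -0.671, -0.0], [-0.671, 0.741, 0.0], [0.0, 0.0, -1.0]]
wrist_force: [-0.1, -0.1, -1.8]
gripper_width: 0.547
gripper_force: 30.0
time_s: 4.65
tcp_pos: [0.4493, -0.1, 0.1415]
ee_rot: [[0.072, -0.997, -0.0], [-0.997, -0.072, 0.0], [-0.0, 0.0, -1.0]]
wrist_force: [1.2, -0.1, -0.5]
gripper_width: 0.546
gripper_force: 30.0
```

View pics/w2.png

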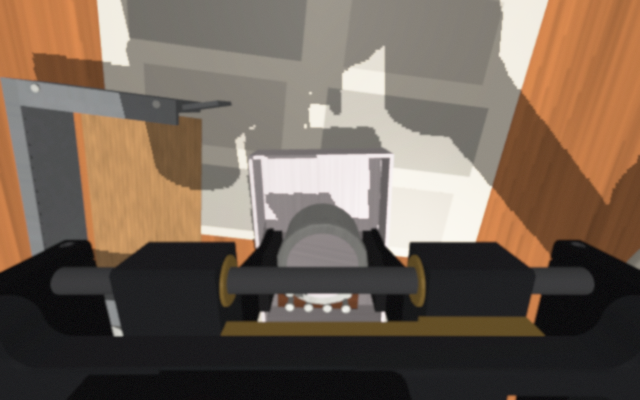

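Wrist view: the tin is held over the empty half. The tray's rear (-y) rim has corners at (249,153) and (393,152). The liner's long edges run about (202,120)–(200,235) at the front and (87,115)–(75,250) at the back, and the dock's outer rail is at (100,100). I'll measure them.

Run:
```python
from h import *
np.set_printoptions(precision=4,suppress=True)
C=cam('wrist');im=cv2.imread('pics/w2.png').astype(int)
for uv in[(249,153),(393,152),(393,156)]:print('rim',uv,onz(C,uv,.042))
hsv=cv2.cvtColor(im.astype(np.uint8),cv2.COLOR_BGR2HSV)
for v in(135,160,180,200,220,235): print(v,[tuple(hsv[v,u]) for u in(60,75,83,90,120,195,205)])
# liner edges: brightness-based transitions per row
F=[];B=[]
for v in range(125,236,10):
    row=im[v].astype(float)
    g=np.abs(np.gradient(row,axis=0)).sum(1)
    uf=185+np.argmax(g[185:215]); ub=65+np.argmax(g[65:100])
    F.append((uf,v));B.append((ub,v))
for n,L in(('front',F),('back',B)):
    P=np.array([onz(C,p,0)[:2] for p in L]);print(n,L);print(P.T)
```

```text
rim (249, 153) [ 0.5165 -0.136   0.042 ]
rim (393, 152) [ 0.3882 -0.1463  0.042 ]
rim (393, 156) [ 0.3877 -0.1427  0.042 ]
135 [(np.uint8(100), np.uint8(9), np.uint8(83)), (np.uint8(11), np.uint8(95), np.uint8(126)), (np.uint8(14), np.uint8(144), np.uint8(199)), (np.uint8(16), np.uint8(129), np.uint8(199)), (np.uint8(15), np.uint8(129), np.uint8(195)), (np.uint8(15), np.uint8(129), np.uint8(113)), (np.uint8(18), np.uint8(25), np.uint8(131))]
160 [(np.uint8(90), np.uint8(3), np.uint8(80)), (np.uint8(90), np.uint8(6), np.uint8(81)), (np.uint8(13), np.uint8(161), np.uint8(207)), (np.uint8(15), np.uint8(128), np.uint8(191)), (np.uint8(15), np.uint8(130), np.uint8(192)), (np.uint8(16), np.uint8(125), np.uint8(114)), (np.uint8(23), np.uint8(27), np.uint8(149))]
180 [(np.uint8(120), np.uint8(3), np.uint8(81)), (np.uint8(60), np.uint8(3), np.uint8(79)), (np.uint8(12), np.uint8(161), np.uint8(200)), (np.uint8(16), np.uint8(130), np.uint8(192)), (np.uint8(15), np.uint8(129), np.uint8(193)), (np.uint8(16), np.uint8(126), np.uint8(111)), (np.uint8(21), np.uint8(22), np.uint8(114))]
200 [(np.uint
[... 1180 characters left out ...]
64(201), 225), (np.int64(209), 235)]
[[ 0.5748  0.5743  0.5757  0.5762  0.5767  0.5772  0.5777  0.5782  0.5787
   0.5792  0.5798  0.5713]
 [-0.154  -0.1441 -0.1339 -0.1235 -0.1129 -0.1022 -0.0912 -0.0799 -0.0685
  -0.0568 -0.0449 -0.0333]]
back [(np.int64(74), 125), (np.int64(75), 135), (np.int64(76), 145), (np.int64(78), 155), (np.int64(79), 165), (np.int64(80), 175), (np.int64(81), 185), (np.int64(82), 195), (np.int64(83), 205), (np.int64(85), 215), (np.int64(86), 225), (np.int64(87), 235)]
[[ 0.7018  0.7025  0.7032  0.7029  0.7036  0.7043  0.705   0.7057  0.7065
   0.7061  0.7069  0.7077]
 [-0.1445 -0.1345 -0.1244 -0.1141 -0.1036 -0.0928 -0.0818 -0.0706 -0.0592
  -0.0476 -0.0357 -0.0235]]
```

Run:
```python
from h import *
w=cv2.imread('pics/w2.png');a=cv2.imread('pics/s2.png')
cv2.imwrite('pics/c3.png',np.vstack([cv2.resize(w[65:245,0:400],(800,360),interpolation=cv2.INTER_CUBIC),cv2.resize(a[225:315,210:420],(560,240),interpolation=cv2.INTER_CUBIC).__class__(0) if 0 else cv2.copyMakeBorder(cv2.resize(a[225:315,210:420],(560,240),interpolation=cv2.INTER_CUBIC),0,0,0,240,0)]))
```

```text
(no output)
```

View pics/c3.png

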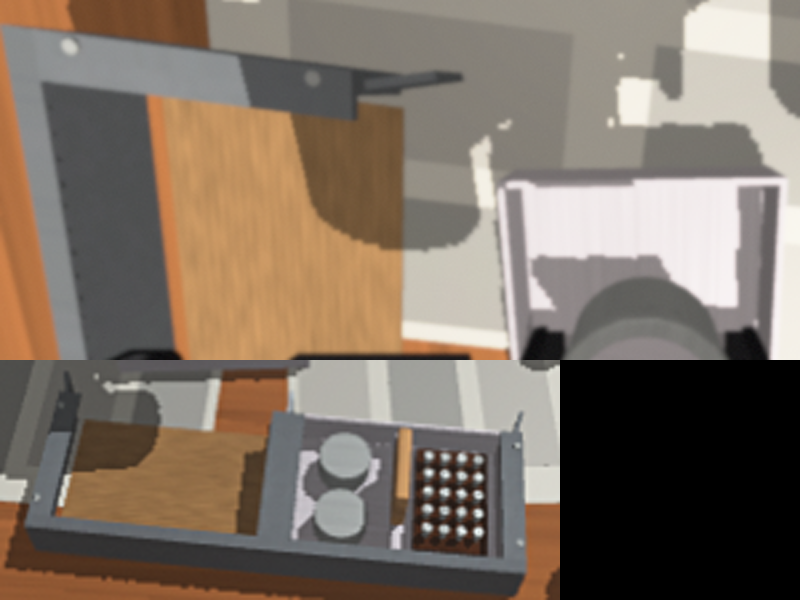

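The measurements agree: tray centre (0.445,-0.046), yaw 4.2°; bay centre about (0.640,-0.070), dock yaw -2.7°. The tin hangs at tray (0,-54 mm), so I'll lower and release it.

```bash
python3 -m handwheel '[[[0,0,0,0,0,0.03,0.04],[0,0,0,0,0,0.03,0.04],[0,0,0,0,0,0.03,0.04],[0,0,0,0,0,0.02,0.04],[0,0,0,0,0,0.01,0.04],[0,0,0,0,0,0.004,0.04],[0,0,0,0,0,0,0.04],[0,0,0,0,0,0,0.04]]]'
python3 - <<'E'
from h import *
C=cam('wrist');im=cv2.imread('pics/w2.png')
# w2 pose
p=np.array([.4493,-.1,.1415]);A=np.array([[.072,-.997,0],[-.997,-.072,0],[0,0,-1.]])
T=np.eye(4);T[:3,:3]=A;T[:3,3]=p;C=(C[0],C[1],T@np.array(cams.get_calibration('wrist')['T_tool_cam']))
for uv,z in[((82.5,113.5),.052),((178.5,124.5),.047),((102,89),.052),((177.5,101),.052)]:print(uv,onz(C,uv,z))
S=cam('scene')
f=lambda u,v:(210+u*210/560,225+(v-360)*90/240)
for n,uv,z in[('div left front',f(272,412),.052),('div left back',f(258,533),.052),('div right front',f(303,414),.052),('outer R front',f(523,430),.052),('outer R back',f(522,575),.052),('outer L back',f(28,527),.052),('L in front',f(76,433),.052)]:print(n,onz(S,uv,z))
E
```

```text
time_s: 5.55
tcp_pos: [0.4505, -0.1, 0.0184]
ee_rot: [[0.075, -0.997, 0.002], [-0.997, -0.075, 0.0], [0.0, -0.002, -1.0]]
wrist_force: [-0.2, -0.1, -1.4]
gripper_width: 0.557
gripper_force: 30.0
(82.5, 113.5) [ 0.65074125 -0.1602427   0.052     ]
(178.5, 124.5) [ 0.57502171 -0.15678293  0.047     ]
(102, 89) [ 0.632052   -0.18068221  0.052     ]
(177.5, 101) [ 0.57218207 -0.1759382   0.052     ]
div left front [0.58726624 0.0217089  0.052     ]
div left back [0.70785273 0.01638749 0.052     ]
div right front [0.58794597 0.05023603 0.052     ]
outer R front [0.59509112 0.25193988 0.052     ]
outer R back [0.73591389 0.24015591 0.052     ]
outer L back [ 0.71293786 -0.18115217  0.052     ]
L in front [ 0.61872812 -0.15457381  0.052     ]
```

```bash
python3 -m handwheel '[[[0,0,0,0,0,0.0015,0.04],[0,0,0,0,0,0,0.04],[0,0,0,0,0,0,0.066],[0,0,0,0,0,0,0.066],[0,0,0,0,0,0,0.066],[0,0,0,0,0,-0.01,0.066],[0,0,0,0,0,-0.03,0.066],[0,0,0,0,0,-0.04,0.066],[0,0,0,0,0,-0.05,0.066],[0,0,0,0,0,-0.02,0.066],[0,0,0,0,0,0,0.066]]]'
python3 - <<'E'
from h import *
C=cam('wrist');im=snap('wrist','w3.png');a=snap('scene','s3.png')
cv2.imwrite('pics/c4.png',np.vstack([im[100:330,120:520,::-1].repeat(2,1)[:, :].repeat(1,0),cv2.resize(a[150:250,220:420],(800,340))[:,:,::-1]]))
E
```

```text
time_s: 6.65
tcp_pos: [0.4519, -0.1, 0.1706]
ee_rot: [[0.075, -0.997, 0.01], [-0.997, -0.075, 0.001], [0.0, -0.01, -1.0]]
wrist_force: [1.2, 0.4, -0.0]
gripper_width: 0.76
gripper_force: 0.0
```

View pics/c4.png

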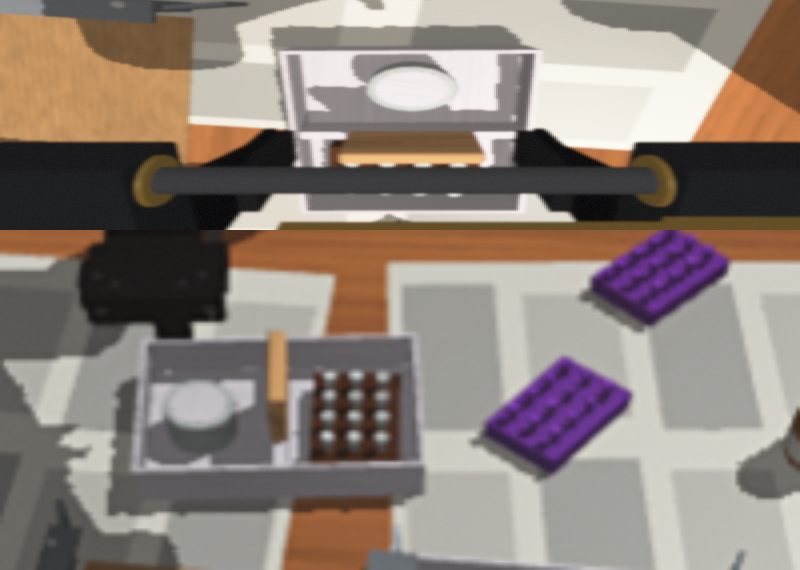

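The tin stands upright in the empty half at wrist (324,188), and the tray has not shifted. The handle's top band is at wrist row about 257, columns 290–362. I'll check its position and the tool's tilt.

Run:
```python
from h import *
np.set_printoptions(precision=4,suppress=True)
s=r.sense();C=cam('wrist');im=cv2.imread('pics/w3.png')
hsv=cv2.cvtColor(im,40);m=((hsv[...,0]>8)&(hsv[...,0]<22)&(hsv[...,1]>90)&(hsv[...,2]>150)).astype(np.uint8);m[:225]=0;m[275:]=0;m[:,:270]=0;m[:,380:]=0
v,u=np.nonzero(m);print(u.min(),u.max(),v.min(),v.max())
print([tuple(im[v,325]) for v in range(228,270,3)])
for uv in[(u.min(),257),(u.max(),257),(u.min(),262),(u.max(),262),(326,252),(326,262)]:print(uv,onz(C,uv,.087))
for uv in[(258,151),(391,149)]:print('rim',onz(C,uv,.042))
print(s['joints'],np.array(s['ee_rot']),s['tcp_pos'])
```

```text
289 361 253 264
[(np.uint8(110), np.uint8(110), np.uint8(116)), (np.uint8(83), np.uint8(98), np.uint8(115)), (np.uint8(59), np.uint8(88), np.uint8(116)), (np.uint8(55), np.uint8(82), np.uint8(109)), (np.uint8(56), np.uint8(82), np.uint8(109)), (np.uint8(57), np.uint8(84), np.uint8(111)), (np.uint8(56), np.uint8(84), np.uint8(111)), (np.uint8(61), np.uint8(92), np.uint8(121)), (np.uint8(73), np.uint8(108), np.uint8(143)), (np.uint8(115), np.uint8(171), np.uint8(224)), (np.uint8(131), np.uint8(194), np.uint8(241)), (np.uint8(130), np.uint8(194), np.uint8(241)), (np.uint8(62), np.uint8(88), np.uint8(118)), (np.uint8(45), np.uint8(46), np.uint8(51))]
(np.int64(289), 257) [ 0.4747 -0.0459  0.087 ]
(np.int64(361), 257) [ 0.4086 -0.0509  0.087 ]
(np.int64(289), 262) [ 0.4744 -0.0408  0.087 ]
(np.int64(361), 262) [ 0.408  -0.0457  0.087 ]
(326, 252) [ 0.4411 -0.0535  0.087 ]
(326, 262) [ 0.4403 -0.0433  0.087 ]
rim [ 0.5136 -0.1344  0.042 ]
rim [ 0.3842 -0.146   0.042 ]
[  7.7507   9.     -26.5956  -0.0355 -54.3485  -3.4688] [[ 0.0743 -0.9972  0.0009]
 [-0.9972 -0.0743  0.0006]
 [-0.0006 -0.0009 -1.    ]] [ 0.4492 -0.1     0.1665]
```

```bash
python3 -m handwheel '[[[0,0,0,-0.027,0,0,0.045],[0,0,0,-0.027,0.0007,0,0.045],[0,0,-1.25,0,0,0,0.045],[0,0,-1.25,0,0,0,0.045],[0,0,-1.25,0,0,0,0.045],[0,0,-1.25,0,0,0,0.045],[0,0,-1.25,0,0,0,0.045],[0,0,-1.25,0,0,0,0.045],[0,0,-1.25,0,0,0,0.045],[0,0,-1.25,0,0,0,0.045],[0,0,-1.25,0,0,0,0.045],[0,0,-1.25,0,0,0,0.045]]]'
python3 -m handwheel '[[[0,0,-1.25,0,0,0,0.045],[0,0,-1.25,0,0,0,0.045],[0,0,0,0,0,0,0.045],[0,0,0,0,0,0,0.045],[0,0,0,0,0,0,0.045]]]'
python3 - <<'E'
from h import *
np.set_printoptions(precision=4,suppress=True)
s=r.sense();C=cam('wrist');im=snap('wrist','w4.png');print(s['joints'],s['tcp_pos'],np.array(s['ee_rot']))
print('handle ends expected',proj(C,(.410,-.049,.087)),proj(C,(.479,-.0435,.087)))
E
```

```text
time_s: 7.95
tcp_pos: [0.4436, -0.0465, 0.1643]
ee_rot: [[0.983, -0.181, -0.004], [-0.181, -0.983, -0.001], [-0.004, 0.002, -1.0]]
wrist_force: [0.9, 0.2, -1.1]
gripper_width: 0.52
gripper_force: 0.0
time_s: 8.45
tcp_pos: [0.4444, -0.0464, 0.1654]
ee_rot: [[0.997, 0.073, -0.002], [0.073, -0.997, -0.0], [-0.002, 0.0, -1.0]]
wrist_force: [0.5, 0.1, 0.7]
gripper_width: 0.518
gripper_force: 0.0
[ 14.9935   7.8196 -28.2507  -0.0072 -54.0199  79.1816] [ 0.4444 -0.0464  0.1654] [[ 0.9974  0.0727 -0.0015]
 [ 0.0727 -0.9974 -0.0003]
 [-0.0016  0.0002 -1.    ]]
handle ends expected (np.float64(322.589209568815), np.float64(239.40478310481504)) (np.float64(322.0736040197341), np.float64(163.18302311707492))
```

View pics/w4.png

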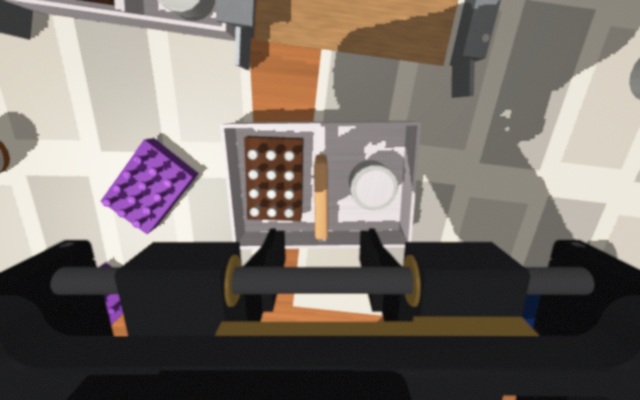

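Wrist view: handle top along column 321 (rows 160–240), centred between the fingers at about 322. The tin (374,185) and block (274,180) are in their halves, and the free bay is ahead at (360,30). I'll descend and grip.

```bash
python3 -m handwheel '[[[0,0,0,0,0,0.035,0.045],[0,0,0,0,0,0.035,0.045],[0,0,0,0,0,0.03,0.045],[0,0,0,0,0,0.013,0.045],[0,0,0,0,0,0,0.045],[0,0,0,0,0,0,0.005],[0,0,0,0,0,0,0.005],[0,0,0,0,0,0,0.005],[0,0,0,0,0,0,0.005],[0,0,0,0,0,0,0.005],[0,0,0,0,0,0,0.005]]]'
```

```text
time_s: 9.6
tcp_pos: [0.4452, -0.0461, 0.0536]
ee_rot: [[0.997, 0.075, 0.001], [0.075, -0.997, 0.0], [0.001, -0.0, -1.0]]
wrist_force: [0.1, 1.6, 3.4]
gripper_width: 0.133
gripper_force: 30.0
```

```bash
python3 -m handwheel '[[[0,0,0.2,0,0.002,0,0.005],[0,0,0.25,0,0.003,0,0.005],[0,0,0.25,0,0.004,0,0.005],[0,0,0.25,0,0.004,0,0.005],[0,0,0.2,0,0.003,0,0.005],[0,0,0,0,0,0,0.005],[0,0,0,0,0,0,0.005],[0,0,0,0,0,0,0.005]]]'
python3 - <<'E'
from h import *
np.set_printoptions(precision=4,suppress=True)
s=r.sense();C=cam('wrist');im=snap('wrist','w5.png');snap('scene','s5.png');print(s['tcp_pos'],np.array(s['ee_rot']))
a=cv2.imread('pics/s5.png')
cv2.imwrite('pics/c5.png',np.hstack([cv2.resize(im[:260,120:520,::-1],None,fx=1,fy=1),cv2.resize(a[165:315,210:420],(400,260))]))
E
```

```text
time_s: 10.4
tcp_pos: [0.4464, -0.0625, 0.0536]
ee_rot: [[0.999, -0.046, 0.002], [-0.046, -0.999, -0.0], [0.002, 0.0, -1.0]]
wrist_force: [1.2, 0.4, 5.9]
gripper_width: 0.133
gripper_force: 30.0
[ 0.4464 -0.0625  0.0536] [[ 0.9989 -0.0458  0.0023]
 [-0.0458 -0.9989 -0.0002]
 [ 0.0023  0.0001 -1.    ]]
```

View pics/c5.png

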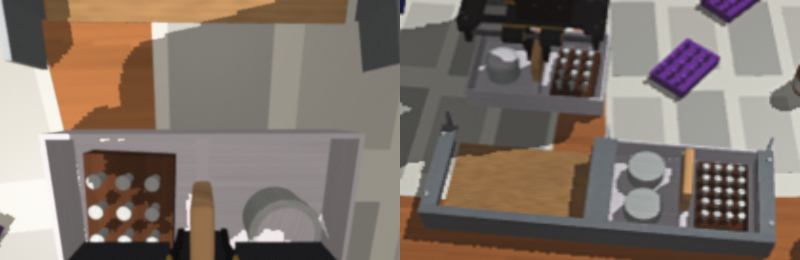

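Wrist view: the tray rim corners are at (162,132) and (482,132), with the fin inner faces and liner front at row 22 ahead, columns 165–466. They look parallel; I'll compare lateral centres.

Run:
```python
from h import *
np.set_printoptions(precision=4,suppress=True)
s=r.sense();C=cam('wrist')
u=np.array([.9990,-.0454]);v=np.array([.0454,.9990])
o=np.array([.640,-.070])
for n,uv,z in[('rimL',(162,132),.042),('rimR',(482,132),.042),('linerL',(165,22),0),('linerR',(466,22),0),('mid liner',(320,22),0)]:
    p=onz(C,uv,z)[:2];print(n,p,'dock xy',(p-o)@u,(p-o)@v)
p=np.array(s['tcp_pos'][:2]);print('tcp',(p-o)@u,(p-o)@v)
im=cv2.imread('pics/w5.png')
hs=cv2.cvtColor(im,40)
for row in(8,14,19):
    print(row,[ (x,tuple(int(t) for t in hs[row,x])) for x in list(range(148,180,4))+list(range(452,484,4))])
```

```text
rimL [0.5156 0.0279] dock xy -0.12871357157327648 0.09216831695133157
rimR [ 0.507  -0.1583] dock xy -0.12882196052424816 -0.09423698517879593
linerL [0.5832 0.0341] dock xy -0.061476793473636555 0.10145205179021605
linerR [ 0.5742 -0.1623] dock xy -0.061516274369633674 -0.0951812984620293
mid liner [ 0.5788 -0.067 ] dock xy -0.06132431592636123 0.00024124136398787007
tcp -0.19377056713132598 -0.0013196150010294245
8 [(148, (120, 4, 61)), (152, (120, 4, 61)), (156, (120, 4, 60)), (160, (105, 9, 60)), (164, (11, 90, 85)), (168, (15, 129, 109)), (172, (15, 128, 112)), (176, (15, 125, 112)), (452, (15, 130, 116)), (456, (16, 130, 114)), (460, (15, 127, 114)), (464, (16, 131, 113)), (468, (17, 35, 131)), (472, (19, 27, 133)), (476, (19, 21, 97)), (480, (90, 4, 60))]
14 [(148, (120, 4, 61)), (152, (105, 8, 61)), (156, (90, 8, 61)), (160, (120, 4, 60)), (164, (8, 43, 71)), (168, (14, 133, 115)), (172, (15, 127, 114)), (176, (15, 129, 113)), (452, (15, 126, 113)), (456, (15, 130, 110)), (460, (15, 127, 108)), (464, (15, 125, 108)), (468, (19, 27, 131)), (472, (17, 27, 133)), (476, (30, 7, 74)), (480, (120, 4, 60))]
19 [(148, (75, 8, 62)), (152, (90, 9, 60)), (156, (90, 4, 61)), (160, (8, 16, 64)), (164, (11, 115, 93)), (168, (14, 145, 114)), (172, (15, 127, 114)), (176, (15, 129, 115)), (452, (15, 127, 114)), (456, (16, 128, 112)), (460, (15, 126, 111)), (464, (15, 116, 110)), (468, (18, 25, 133)), (472, (18, 23, 133)), (476, (0, 0, 65)), (480, (90, 4, 60))]
```

```bash
python3 -m handwheel '[[[0,0,0,0.004,-0.001,0,0.005],[0,0,0,0.008,-0.001,0,0.005],[0,0,0,0.011,0,0,0.005],[0,0,0,0.012,0,0,0.005],[0,0,0,0.012,0,0,0.005],[0,0,0,0.012,0,0,0.005],[0,0,0,0.012,0,0,0.005],[0,0,0,0.012,0,0,0.005],[0,0,0,0.008,0,0,0.005],[0,0,0,0.004,0,0,0.005],[0,0,0,0,0,0,0.005]]]'
python3 - <<'E'
from h import *
np.set_printoptions(precision=4,suppress=True)
s=r.sense();im=snap('wrist','w6.png');a=snap('scene','s6.png');print(s['tcp_pos'],s['wrist_force'],s['moment'])
u=np.array([.9990,-.0454]);v=np.array([.0454,.9990]);d=np.array(s['tcp_pos'][:2])-[.640,-.070];print(d@u,d@v)
cv2.imwrite('pics/c6.png',np.hstack([im[:260,120:520,::-1],cv2.resize(a[185:315,210:420],(400,260),interpolation=cv2.INTER_CUBIC)[:,:,::-1]]))
E
```

```text
time_s: 11.6
tcp_pos: [0.5334, -0.0666, 0.0528]
ee_rot: [[0.999, -0.048, -0.016], [-0.048, -0.999, -0.003], [-0.016, 0.003, -1.0]]
wrist_force: [-10.7, -0.5, 16.9]
gripper_width: 0.136
gripper_force: 30.0
[ 0.5334 -0.0666  0.0528] [-10.6968  -0.5445  16.8515] [-0.122   3.8162 -0.0233]
-0.1066683103972374 -0.001403840728615628
```

View pics/c6.png

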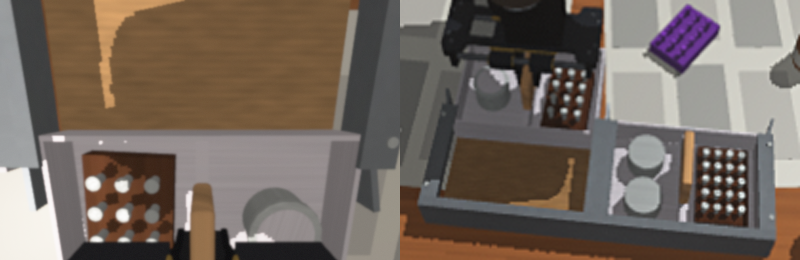

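The tray's front rim (row 132) is past the lip fronts (row ~170), and the tin and block are standing. The arm lags, so I'll let it settle and read the force.

```bash
python3 -m handwheel '[[[0,0,0,0,0,0,0.005],[0,0,0,0,0,0,0.005],[0,0,0,0,0,0,0.005]]]'
python3 - <<'E'
from h import *
np.set_printoptions(precision=4,suppress=True)
s=r.sense();C=cam('wrist');im=snap('wrist','w7.png');print(s['tcp_pos'],s['wrist_force'],s['moment'],np.array(s['ee_rot'])[:,2])
u=np.array([.9990,-.0454]);v=np.array([.0454,.9990]);o=np.array([.640,-.070]);d=np.array(s['tcp_pos'][:2])-o;print(d@u,d@v)
M=C[2]
for uv in[(162,132),(480,132)]:
    p=onz(C,uv,.042)[:2]-o;print('rim',p@u,p@v)
for y in(.09,-.09):
  print('lip inner front expected px',proj(C,np.r_[o-.06*u+y*v,.052]),'back',proj(C,np.r_[o-.01*u+y*v,.052]))
g=cv2.cvtColor(im,cv2.COLOR_RGB2GRAY)
for row in(60,100,120,132,145,160,175,190): print(row,g[row,140:192:4],g[row,464:520:4])
E
```

```text
time_s: 12.0
tcp_pos: [0.5334, -0.0665, 0.0529]
ee_rot: [[0.999, -0.048, -0.015], [-0.048, -0.999, -0.003], [-0.015, 0.003, -1.0]]
wrist_force: [-10.7, -1.4, 15.7]
gripper_width: 0.138
gripper_force: 30.0
[ 0.5334 -0.0665  0.0529] [-10.6907  -1.4378  15.655 ] [-0.1671  3.7623 -0.0088] [-0.0151 -0.0027 -0.9999]
-0.10668491890691233 -0.0013855252673621759
rim -0.0415036871487029 0.09079321104624825
rim -0.04196970666289872 -0.0924601603848454
lip inner front expected px (np.float64(159.73665520405973), np.float64(167.22613294463844)) back (np.float64(142.91613697874584), np.float64(70.62430006943937))
lip inner front expected px (np.float64(479.67227561076515), np.float64(166.27565369898576)) back (np.float64(495.53520899319705), np.float64(69.95882315408585))
60 [131  64  63  63  64  64  64  65  92  96  96  97  96] [150 149  70  63  63  64  64  62  63  86  87  87  86  86]
100 [157 158  87  64  64  63  63  64  64  80  94  92  92] [114  63  63  63  64  64  64  82  86  87  87  86  86  85]
120 [160 161 159  71  62  61  63  61  62  64  92  91  92] [64 62 61 62 63 64 79 88 86 86 86 85 85 85]
132 [158 158 160 138  62  63  62  70  82  99 113 120 121] [110 100  87  70  64  64  85  85  86  85  86  85  85  85]
145 [162 163 162 162  75 122 114 108 106 108 105 106 104] [108 107 105 105  65  81  86  86  85  85  86 110 124 116]
160 [161 162 162 161 153  67 218 108 104 106 107 106 105] [107 107 107  85  69  84  85  84  84  85  84  85  85 104]
175 [240 238 231  65  64  63 234 219 105 105 106 105 105] [106 106 106 138 102  64  64  86  92 129 131 148 149 148]
190 [241 242 242 183  64  64  85 249 133 105 106 105 104] [105 106 121 137  64  64  64  80  91 129 148 149 149 148]
```

The reading is a steady stall: pressing down 16 N with the nose 0.9° low, so table friction rather than the dock is holding it. I'll ease the command upward and re-read.

```bash
python3 -m handwheel '[[[0,0,0,0,0,-0.001,0.005],[0,0,0,0,0,-0.001,0.005],[0,0,0,0,0,-0.001,0.005],[0,0,0,0,0,0,0.005],[0,0,0,0,0,0,0.005]]]'
```

```text
time_s: 12.55
tcp_pos: [0.5401, -0.0646, 0.0553]
ee_rot: [[0.999, -0.046, -0.001], [-0.046, -0.999, 0.0], [-0.001, 0.0, -1.0]]
wrist_force: [0.2, -0.5, -4.7]
gripper_width: 0.137
gripper_force: 30.0
```

```bash
python3 -m handwheel '[[[0,0,0,0.004,0,0,0.005],[0,0,0,0.008,0,0,0.005],[0,0,0,0.01,0,0,0.005],[0,0,0,0.01,0,0,0.005],[0,0,0,0.01,0,0,0.005],[0,0,0,0.01,0,0,0.005],[0,0,0,0.01,0,0,0.005],[0,0,0,0.01,0,0,0.005],[0,0,0,0.008,0,0,0.005],[0,0,0,0.004,0,0,0.005],[0,0,0,0,0,0,0.005],[0,0,0,0,0,0,0.005]]]'
```

```text
time_s: 13.75
tcp_pos: [0.6236, -0.0684, 0.0558]
ee_rot: [[0.999, -0.046, -0.001], [-0.046, -0.999, 0.0], [-0.001, -0.0, -1.0]]
wrist_force: [0.5, 0.3, -5.3]
gripper_width: 0.137
gripper_force: 30.0
```

```bash
python3 -m handwheel '[[[0,0,0,0.004,0,0,0.005],[0,0,0,0.004,0,0.0005,0.005],[0,0,0,0.003,0,0.0005,0.005],[0,0,0,0.003,0,0,0.005],[0,0,0,0.002,0,0,0.005],[0,0,0,0.002,0,0,0.005],[0,0,0,0.002,0,0,0.005],[0,0,0,0,0,0,0.005],[0,0,0,0,0,0,0.005]]]'
```

```text
time_s: 14.65
tcp_pos: [0.641, -0.0694, 0.0541]
ee_rot: [[0.999, -0.047, -0.007], [-0.047, -0.999, 0.0], [-0.007, 0.0, -1.0]]
wrist_force: [-5.1, 1.5, -2.8]
gripper_width: 0.136
gripper_force: 30.0
```

```bash
python3 -m handwheel '[[[0,0,0,0.002,0,0,0.005],[0,0,0,0.002,0,0,0.005],[0,0,0,0.002,0,0,0.005],[0,0,0,0,0,0,0.005],[0,0,0,0,0,0,0.005]]]'
```

```text
time_s: 15.15
tcp_pos: [0.6413, -0.0698, 0.0533]
ee_rot: [[0.999, -0.048, -0.02], [-0.048, -0.999, 0.0], [-0.02, 0.001, -1.0]]
wrist_force: [-16.9, 3.0, 2.7]
gripper_width: 0.136
gripper_force: 30.0
```

Contact force rises with no motion, so the tray is at the back stop. I'll relax most of the push, open, and retreat.

```bash
python3 -m handwheel '[[[0,0,0,-0.002,0,0,0.005],[0,0,0,-0.002,0,0.0005,0.005],[0,0,0,-0.001,0,0,0.005],[0,0,0,0,0,0,0.005]]]'
python3 -m handwheel '[[[0,0,0,0,0,0,0.02],[0,0,0,0,0,0,0.04],[0,0,0,0,0,0,0.04],[0,0,0,0,0,0,0.04],[0,0,0,0,0,-0.01,0.04],[0,0,0,0,0,-0.03,0.04],[0,0,0,0,0,-0.04,0.04],[0,0,0,-0.02,0,-0.04,0.04],[0,0,0,-0.03,0,-0.02,0.04],[0,0,0,-0.03,0,0,0.04],[0,0,0,0,0,0,0.04],[0,0,0,0,0,0,0.04]]]'
python3 - <<'E'
from h import *
np.set_printoptions(precision=4,suppress=True)
s=r.sense();C=cam('wrist');im=snap('wrist','w8.png');a=snap('scene','s8.png');b=snap('side','d8.png')
o=np.array([.640,-.070]);u=np.array([.9990,-.0454]);v=np.array([.0454,.9990])
print(s['time_s'],s['tcp_pos'])
P=lambda x,y,z:np.round(proj(C,np.r_[o+x*u+y*v,z])).astype(int)
print('expected rim back centre',P(.065,-.05,.042),P(.065,.05,.042),'front',P(-.065,-.03,.042),'handle',P(-.035,0,.087),P(.035,0,.087),'tin',P(0,-.054,.039))
for y in(-.05,-.03,.04,.06):
    # intensity profile along dock x near the back stop at rim height
    xs=np.arange(.040,.080,.002);print('back',y,[int(im[tuple(P(x,y,.045)[::-1])].mean()) if 0<=P(x,y,.045)[1]<400 else -1 for x in xs])
    xs=np.arange(-.085,-.050,.002);print('front',y,[int(im[tuple(P(x,y,.042)[::-1])].mean()) if 0<=P(x,y,.042)[1]<400 else -1 for x in xs])
E
```

```text
time_s: 15.55
tcp_pos: [0.6413, -0.0697, 0.0532]
ee_rot: [[0.999, -0.047, -0.009], [-0.047, -0.999, -0.0], [-0.009, 0.001, -1.0]]
wrist_force: [-6.6, 0.7, -3.3]
gripper_width: 0.134
gripper_force: 30.0
time_s: 16.75
tcp_pos: [0.5654, -0.0657, 0.196]
ee_rot: [[0.999, -0.045, 0.003], [-0.045, -0.999, 0.0], [0.003, -0.0, -1.0]]
wrist_force: [1.2, 0.1, -0.4]
gripper_width: 0.465
gripper_force: 0.0
16.75 [ 0.5654 -0.0657  0.196 ]
expected rim back centre [374  43] [272  43] front [350 174] handle [323 152] [323  71] tin [375 113]
back -0.05 [144, 144, 144, 143, 142, 142, 142, 128, 98, 98, 112, 141, 101, 78, 84, 83, 84, 83, 85, 80]
front -0.05 [238, 238, 238, 238, 238, 238, 238, 238, 239, 238, 232, 176, 113, 107, 110, 130, 137, 137]
back -0.03 [144, 145, 144, 146, 144, 144, 144, 132, 99, 97, 113, 142, 110, 78, 83, 85, 85, 83, 85, 80]
front -0.03 [197, 198, 198, 199, 198, 198, 199, 198, 199, 204, 227, 190, 114, 110, 112, 140, 138, 137]
back 0.04 [37, 57, 64, 103, 143, 153, 236, 231, 164, 142, 155, 226, 220, 122, 144, 144, 144, 144, 144, 125]
front 0.04 [129, 131, 131, 127, 121, 120, 122, 123, 126, 139, 211, 214, 120, 113, 119, 143, 142, 142]
back 0.06 [52, 67, 72, 78, 128, 146, 151, 152, 146, 144, 155, 226, 225, 120, 147, 149, 148, 147, 149, 128]
front 0.06 [132, 132, 133, 128, 120, 120, 122, 125, 126, 138, 213, 222, 129, 116, 114, 133, 141, 143]
```

Run:
```python
from h import *
C=cam('wrist');im=cv2.imread('pics/w8.png');g=cv2.medianBlur(cv2.cvtColor(im,6),3)[70:165,325:430]
c=cv2.HoughCircles(g,cv2.HOUGH_GRADIENT,1,10,param1=80,param2=12,minRadius=18,maxRadius=32)
c=c[0][0]+[325,70,0];p=onz(C,c[:2],.039);print('tin',c,p, 'rel',p[:2]-[.641,-.0697])
a=cv2.imread('pics/scene0.png').astype(int);b=cv2.imread('pics/s8.png').astype(int)
for n,(x0,x1,y0,y1) in dict(pot=(138,166,222,252),jar=(415,440,192,222),parked=(322,400,250,298),mallet=(470,512,220,308),glue=(432,468,270,312)).items():
    print(n,np.abs(a-b)[y0:y1,x0:x1].mean().round(2))
```

```text
tin [372.5        113.5         23.20000076] [ 0.6369935  -0.12158858  0.039     ] rel [-0.0040065  -0.05188858]
pot 10.76
jar 7.93
parked 7.85
mallet 9.31
glue 8.49
```

```bash
python3 -c "
from station import r; print(r.finish_job())"
```

```text
the job is handed in; nothing more can be done
None
```

I handed the job in: by my measurements the tin stands in the tray's empty half and the tray sits against the back of the free bay, released, but I viewed 11 pictures against the limit of 10, and checked the end state only from pixel values, not by viewing it.

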